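Seat the reference cell in the photometer's light path

TASK

Take the clear blue glass reference cell (yellow bar on its cap) from the cork tray, turn it so that its clear faces look at the lamp and the detector of the photometer, and press it down into the well of the cell block until it is fully home on the well's floor, then let go. The block is only clamped by hand somewhere on the detector side of the red mark, so find the well by feel or by eye, and never press the glass harder than about 25 N against the photometer. Keep the cell upright and leave the amber cell and the other things on the table where they are.

Things in the scene. Friction and masses are not known exactly. Their poses are not given: they have to be found in the camera images.
- cell: Clear blue sealed glass cell: 25 mm square, 62 mm tall, under a 28 mm square grey cap. Origin: centre of its underside, z up. Its x axis is the normal of the two clear blue faces; the faces across y are frosted white. Foot bevelled from 23 mm square to 25 mm at 3 mm height. 80 to 155 g. Stands on the cork tray. Gripped by the cap.
- cap (a point): Middle of the clear cell's grey cap, 76 mm above its underside; the cap is 28 x 28 mm and 28 mm tall (62 to 90 mm above the underside); grip any two sides that face each other. The yellow bar on its top runs along the cell's x axis, from clear face to clear face; either way round is good. Axes as cell.
- rail: Photometer fixed on the table: grey base 110 x 400 mm. Origin: centre of its underside, z up. Light path along its y axis, 60 mm above the table, between the lamp at +y and the detector at -y. On it stands a dark blue cell block, 56 mm square, top 80 mm above the table, centred across the beam (x = 0); 10 mm slots in its walls pass the light along y.
- mark (a point): Red stroke on the base at x = 0, y = 18 mm of the photometer, given at the height of the well's floor (35 mm above the table). Axes as rail. The middle of the block stands 4 to 32 mm from it towards the detector (-y), not measured, clamped against gentle pushes. The well in it, framed in white, is 26.5 mm square, 45 mm deep, central, square to the rail.
- ball_line (a point): 22 mm above the well's floor, 13 mm to +x of the mark: line on which the well's sprung ball lies. It stands out 3.5 mm of the +x wall and pushes the cell to the -x wall (3 N): the cell must be pressed home with 4 to 10 N. The block itself is on springs: from about 1.5 N it gives 1 mm per 4 N of push, at 4 mm it is rigid; let go, it rises back. Axes as rail.
- lamp (a point): Front of the lamp's 28 mm barrel, on the light path (y = 65 mm, 60 mm above the table). The white lamp house behind it reaches from y = 110 to 195 mm and is 110 mm high.
- detector (a point): Front of the detector's 28 mm barrel, on the light path (y = -70 mm, 60 mm above the table). The green detector behind it reaches from y = -119 to -195 mm and is 92 mm high.
- amber_cell: Amber cell with a red bar on its cap, otherwise the same size as the clear one; stands on the same tray, 100 mm from it. Leave it. Origin: centre of its underside.
- loupe: Steel loupe, 44 mm across, 40 mm tall; leave it. Origin: centre of its underside.
- weight: Brass book weight, 52 mm across, 42 mm tall; leave it. Origin: centre of its underside.
- brush: Wooden brush lying on the table; leave it. Origin: on its underside near the middle.
- folder: Ivory folding bone, 150 x 22 x 6 mm, lying flat; leave it. Origin: centre of its underside.
- label_roll: White roll of labels lying flat, 64 mm across, 25 mm high; leave it. Origin: centre of its underside.
Not all that is in view belongs to the job. Leave any green, pink or purple look-alike of the cell alone.

How it is judged (in metres and radians):
On the way, in this order (a step that is already met when the one before it is completed fails the run):
1. the clear cell is lifted off the tray, to 60 mm or more above the table (height (world z) of cell above 0.06 m), for 0.1 s.
2. the clear cell is fully home in the well, clear faces to the light path (z of cell in the frame of rail between 0.03 and 0.0375 m and x of cell in the frame of rail between -0.004 and 0.004 m and y of cell in the frame of rail between -0.018 and 0.018 m and angle between the x axis of cell and the y axis of rail, either way round below 0.1 rad and angle between cell's own z axis and vertical below 0.06 rad), for 0.2 s.
At the end, for the whole second after the job is handed in: The clear cell stands in the well: underside within 2.5 mm of its floor (35 mm above the table), within 4 mm of the light path and 18 mm of the middle of the base along it, upright within 0.06 rad, clear faces square to the light path within 0.1 rad (either way round), at rest and released (all of step 2 and linear speed of cell below 0.02 m/s and contact force between the fingers and cell below 0.1 N); the robot touches nothing.
It fails at once if the glass cell is pressed with more than 25 N against the photometer (contact force between cell and rail above 25 N).
It fails at once if the clear cell is tipped by more than 0.5 rad (angle between cell's own z axis and vertical above 0.5 rad).
It fails at once if the amber cell is moved more than 25 mm (distance of amber_cell from where it was at the start of the episode above 0.025 m).
It fails at once if the loupe, weight, brush, folding bone or label roll is moved more than 25 mm (distance of any of loupe, weight, brush, folder, label_roll from where it was at the start of the episode above 0.025 m).
It also fails if it takes over 72 s, if anything falls off the work surface, if the arm or the gripper's body presses on something with over 40 N, if the wrist force passes 120 N, or if a joint passes its speed limit or range.

ROBOT

A 6-joint arm with a two-finger parallel gripper is mounted at the origin on the work surface. World frame = base frame: x ahead of the robot, y to its left, z up, the work surface at z = 0. Lengths are in m, angles in degrees, forces in N, time in s.
With the tool pointing down it reaches from about 0.4 to 0.825 m from the base axis. Payload 7 kg.
Tool frame: the origin (TCP) lies at the very end of the fingers, on their centre line; the grasp point (between the pads) lies 19 mm behind it; z points along the fingers, y is the line along which they close (so a half turn about z gives the same grasp; the last joint's range is limited). The gripper opens to 88 mm and grips with 3 to 60 N. Pads are 19 mm wide; open, the fingers measure 130 mm over their backs; the gripper's body (78 mm by 193 mm) begins 47 mm behind the grasp point.
Start: joints at [93.226, 20.546, 0.682, 0, -70.136, -16.507], TCP at [0.155, 0.657, 0.227] pointing down, gripper open.
Joint ranges: [-176.03, 176.03], [-82.01, 121.73], [-58.28, 71.71], [-173.87, 95.51], [-174.79, -0.11], [-173.66, 173.66]. Speed limits (degrees/s): [136.94, 136.94, 172.46, 180, 180, 180].

INTERFACE

Orientations are given as [roll, pitch, yaw] about the fixed x, y, z axes, in that order (R = Rz(yaw) Ry(pitch) Rx(roll)).
In Python, from plant import get_state, capture, close_job, regions_of gives the robot as it stands.
- The arm moves only by the tool jog_arm, never from a script. Its argument "moves" is a list of rows, each a list of 3 entries, a list of its own where there are three numbers: the shift along the tool's x, y, z in cm, then the turn about the tool's z in degrees, then the finger opening in cm, from 0 to 8.76. A call has 1 to 12 rows; each row shifts and turns the commanded pose from where the row before left it, along the tool's axes as they then stand; what a row does not reach is not made up. A row lasts 1/8 s, in which the tool goes at most 62.5 mm and 10.7 degrees, less where a joint would pass 70% of its speed; a pose out of reach is approached as far as the arm can. A call is refused whole if a number of a shift passes 6.25 or a number of a turn 10.7, either way. A call with a gripper value outside its range is refused whole. The fingers move at their own pace and stop on an object; "newtons" is the grip in N (left out, the last holds). Time passes only in rows, so rows that do not move let the fingers close. It gives the time, the measured TCP pose, the force, the opening and the grip force at its end, in the units of the state.
- get_state(): the state, without advancing time (a new reading comes with each control period).
- capture(name): name is "scene" or "top" or "wrist"; returns a dict with "pixels" (480x640x3 uint8, blue, green, red), "mtx" (3x3 intrinsics, pixels), "world_from_camera" (4x4, takes a point from camera to world coordinates); the wrist camera has in their place "hand_eye" (4x4, takes a point from camera to tool coordinates, whose origin is the TCP and whose axes are the flange's). Camera axes: x right, y down, z forward; pixel columns grow to the right and rows downward; lengths in m; the calibration is good to about 2 mm. A picture is of the moment at which its call begins: read the wrist's pose just before it. There is no depth.
- close_job(): hands the job in; it is judged then, once.
Trained networks look in a picture, given as the dict that the camera call returned (one of the last four; its "shot" number tells which), for a name from the list of things; names that differ only in an ending like _2 or _b are one class to them, and where a whole thing is asked for, a point or a joint stands for the part that bears it (a point fixed in the world has none). Each returns a list of dicts, best first, with "confidence" (0 to 1); they miss things now and then, are a little off and sometimes report something else, mostly with a low value. They report only what shows in the picture. A call takes as long as a camera call. They do not tell look-alikes from the thing itself.
- regions_of(picture, thing): "pixels" (480x640 bool, what is visible of it) and "pixel" ([column, row] in pixels, amid what is visible of it).
The state is a dict: "time_s": time; "joints": joint angles; "qd": joint speeds; "joint_torque": joint torques, N m; "tcp_pos": TCP position; "eef_rot": TCP orientation; "contact_force": force on the tool from outside, world axes, zero at the start; "moment": the same for the moment, N m; "gripper_width": finger opening in m; "gripper_force": force on a finger pad.
Only numpy, scipy, OpenCV 4.12 (cv2) and the standard library are available. Lean on these libraries where they do the work, as an engineer would, in place of code of your own. Each camera call takes 0.05 s, during which the arm holds its last target. There are 200 camera calls.

## Working session

There is one attempt and no reset: what is moved stays moved. The work goes in short steps, Python scripts to look and compute and a tool call to move; the robot and the scene stay as the last step left them, time stands still between calls to the robot, and variables do not carry over. Pictures are saved under pics/ and viewed, at most 10 in all, crops included, and the job is handed in when it is done.

Besides the shell and the picture viewer there is one more tool, called after "Request:" as name(argument=value, ...) on one line, values as JSON. jog_arm: Moves the arm, as the interface text tells. Its arguments: {"type":"object","properties":{"moves":{"type":"array"},"newtons":{"type":"number"}},"required":["moves"]}

```bash
mkdir -p pics; ls; cat > h.py <<'E'
import numpy as np,cv2
from scipy.spatial.transform import Rotation as R
from plant import get_state,capture,close_job,regions_of
def T(s):
    M=np.eye(4);M[:3,:3]=R.from_euler('xyz',s['eef_rot'],degrees=True).as_matrix();M[:3,3]=s['tcp_pos'];return M
def shot(n):
    s=get_state();p=capture(n)
    p['W']=p['world_from_camera'] if n!='wrist' else T(s)@np.array(p['hand_eye'])
    return p
def onz(p,uv,z):
    d=np.array(p['W'])[:3,:3]@np.linalg.inv(p['mtx'])@[uv[0],uv[1],1.];o=np.array(p['W'])[:3,3]
    return (o+d*(z-o[2])/d[2])
def proj(p,X):
    c=np.linalg.inv(p['W'])@np.append(X,1);q=np.array(p['mtx'])@c[:3];return q[:2]/q[2]
E
python3 - <<'E'
from h import *
s=get_state();print({k:np.round(v,3) for k,v in s.items()})
for n in['top','scene']:
    p=shot(n);cv2.imwrite(f'pics/{n}0.png',p['pixels'])
    for t,z in[('cell',.045),('cap',.09),('amber_cell',.09),('rail',.02),('lamp',.06),('detector',.06)]:
        for r in regions_of(p,t)[:4]:
            print(n,t,round(r['confidence'],2),np.round(r['pixel']),np.round(onz(p,r['pixel'],z),3),r['pixels'].sum())
E
```

```text
pics
{'time_s': np.float64(0.0), 'joints': array([ 9.3227e+01,  2.0589e+01,  6.3300e-01, -2.2000e-02, -7.0137e+01,
       -1.6507e+01]), 'qd': array([-0.061, -0.004, -0.09 , -0.114, -0.007, -0.066]), 'joint_torque': array([ 1.0000e-03, -5.8271e+01,  2.9306e+01,  6.9970e+00,  7.0000e-03,
       -0.0000e+00]), 'tcp_pos': array([0.155, 0.656, 0.226]), 'eef_rot': array([ 1.79905e+02, -6.00000e-03, -1.32870e+01]), 'contact_force': array([ 0.545,  0.643, -0.042]), 'moment': array([ 0.032, -0.012,  0.043]), 'gripper_force': np.float64(0.0), 'gripper_width': np.float64(0.088)}
top cell 0.77 [469. 204.] [ 0.596 -0.359  0.045] 262
top cell 0.71 [502. 295.] [ 0.355 -0.434  0.045] 230
top cell 0.68 [514. 248.] [ 0.475 -0.471  0.045] 250
top cell 0.62 [468. 249.] [ 0.476 -0.351  0.045] 218
top cap 0.73 [511. 221.] [ 0.543 -0.451  0.09 ] 261
top cap 0.62 [472. 248.] [ 0.475 -0.349  0.09 ] 218
top cap 0.48 [504. 296.] [ 0.353 -0.423  0.09 ] 220
top cap 0.47 [470. 202.] [ 0.592 -0.349  0.09 ] 243
top amber_cell 0.76 [431. 252.] [ 0.468 -0.244  0.09 ] 201
top rail 0.65 [291. 234.] [0.53  0.116 0.02 ]
[... 292 characters left out ...]
99. 204.] [ 0.461 -0.369  0.045] 405
scene cell 0.71 [147. 208.] [ 0.547 -0.475  0.045] 334
scene cell 0.64 [170. 196.] [ 0.477 -0.463  0.045] 388
scene cap 0.87 [148. 208.] [ 0.58  -0.416  0.09 ] 342
scene cap 0.73 [166. 193.] [ 0.51  -0.426  0.09 ] 399
scene cap 0.67 [165. 230.] [ 0.618 -0.319  0.09 ] 477
scene cap 0.66 [198. 203.] [ 0.501 -0.325  0.09 ] 373
scene amber_cell 0.72 [229. 216.] [ 0.499 -0.224  0.09 ] 411
scene rail 0.6 [344. 299.] [0.529 0.119 0.02 ] 10108
scene lamp 0.82 [343. 295.] [0.551 0.127 0.06 ] 9999
scene detector 0.56 [341. 298.] [0.561 0.129 0.06 ] 9925
scene detector 0.29 [266. 203.] [ 0.379 -0.206  0.06 ] 565
scene detector 0.2 [518. 350.] [0.497 0.473 0.06 ] 786
```

View pics/top0.png

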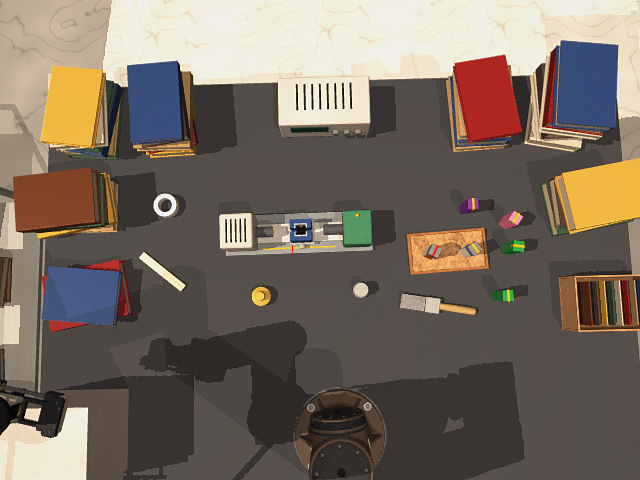

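View pics/scene0.png

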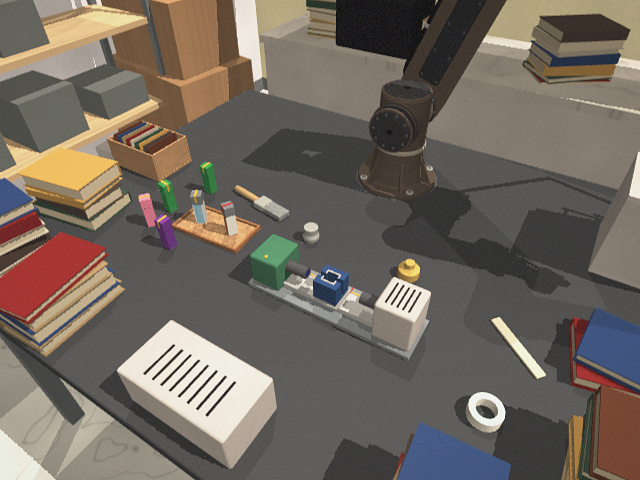

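```bash
python3 - <<'E'
import cv2
t=cv2.imread('pics/top0.png')[185:310,420:530];s=cv2.imread('pics/scene0.png')[165:265,130:250]
import numpy as np
t=cv2.resize(t,None,fx=3.6,fy=3.6,interpolation=2);s=cv2.resize(s,None,fx=3.3,fy=3.3,interpolation=2)
o=np.zeros((450,800,3),np.uint8);o[:t.shape[0],:t.shape[1]]=t;o[:s.shape[0],400:400+s.shape[1]]=s
cv2.imwrite('pics/crop0.png',o)
E
```

```text
(no output)
```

View pics/crop0.png

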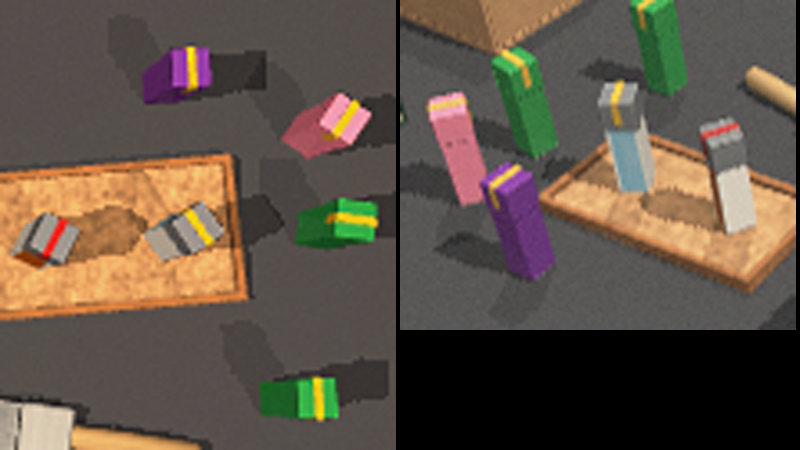

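Possible mix-ups in the top view are purple (469,204), pink (512,219), green (514,247), green (504,296) and amber with a red bar (433,252). My choice is the grey cap with the yellow bar at (476,248), standing on the cork; in the scene view its body is clear blue. The bar runs at about 32° in world yaw. The rail lies nearly along world y, with the lamp at +y (left). I'll go over the photometer first.

Request:
jog_arm(moves=[[[3.9,3.85,-0.6],0,8],[[3.9,3.85,-0.6],0,8],[[3.9,3.85,-0.6],0,8],[[3.9,3.85,-0.6],0,8],[[3.9,3.85,-0.6],0,8],[[3.9,3.85,-0.6],0,8],[[3.9,3.85,-0.6],0,8],[[3.9,3.85,-0.6],0,8],[[3.9,3.85,-0.6],0,8],[[3.9,3.85,-0.6],0,8],[[3.9,3.85,-0.6],0,8],[[3.9,3.85,-0.6],0,8]])

```text
time_s: 2.2
tcp_pos: [0.5051, 0.0981, 0.2992]
eef_rot: [-180.0, -0.0, -13.3]
contact_force: [0.6, 1.2, 0.3]
gripper_width: 0.0801
gripper_force: 0.0
```

```bash
python3 - <<'E'
from h import *
s=get_state();print(s['time_s'],s['tcp_pos'],s['eef_rot'])
p=shot('wrist');print(np.round(p['hand_eye'],3),np.round(p['mtx']));cv2.imwrite('pics/w1.png',p['pixels']);np.savez('w1.npz',W=p['W'],mtx=p['mtx'])
E
```

```text
2.2 [0.50514693 0.09811583 0.29919583] [-1.79958222e+02 -4.09567065e-02 -1.32718594e+01]
[[ 0.001 -0.961 -0.278  0.074]
 [ 1.     0.001  0.     0.   ]
 [ 0.    -0.278  0.961 -0.159]
 [ 0.     0.     0.     1.   ]] [[386.   0. 318.]
 [  0. 386. 239.]
 [  0.   0.   1.]]
```

View pics/w1.png

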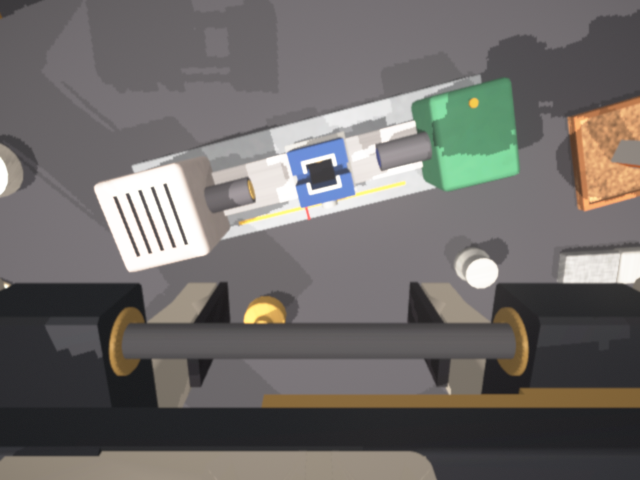

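The wrist view shows the lamp house (155,215), the block with its white-framed dark well (321,173), the detector (466,135), the red mark (308,212) and a yellow strip. Next I'll measure the white frame and the rail direction.

```bash
cat >> h.py <<'E'
def block(p,roi):
    # white frame around well on blue top; returns world centre and yaw of frame, blue-top
    x0,y0,x1,y1=roi;im=p['pixels'][y0:y1,x0:x1];hsv=cv2.cvtColor(im,cv2.COLOR_BGR2HSV)
    b=((hsv[...,0]>100)&(hsv[...,0]<130)&(hsv[...,1]>110)&(hsv[...,2]>60)).astype(np.uint8)
    n,l,st,_=cv2.connectedComponentsWithStats(b);b=(l==1+np.argmax(st[1:,4])).astype(np.uint8)
    c=max(cv2.findContours(b,0,1)[0],key=cv2.contourArea);hull=cv2.convexHull(c)
    fill=cv2.fillConvexPoly(np.zeros_like(b),hull,1)
    w=((hsv[...,1]<70)&(hsv[...,2]>130)&(fill>0)).astype(np.uint8)
    cw=cv2.convexHull(np.argwhere(w)[:,::-1].astype(np.int32))
    out=[]
    for h in(hull,cw):
        P=np.array([onz(p,q[0]+[x0,y0],.08)[:2] for q in h],np.float32)*1000
        r=cv2.minAreaRect(P);out.append((np.round(r[0],1),np.round(r[1],1),round(r[2],1)))
    return out
E
python3 - <<'E'
from h import *
d=np.load('w1.npz');p=dict(W=d['W'],mtx=d['mtx'],pixels=cv2.imread('pics/w1.png'))
print(block(p,(270,125,375,225)))
im=p['pixels']
print('mark',onz(p,(308,212),.02))
for a,z in[((239,221),.02),((405,183),.02),((134,166),.02),((478,76),.02),((221,240),.02)]:print(a,onz(p,a,z))
E
```

```text
[(array([548.9,  88.3]), array([27.8, 53.7]), 1.6), (array([544.9,  92.3]), array([42. , 13.6]), 90.0)]
mark [0.48852149 0.11425514 0.02      ]
(239, 221) [0.49652634 0.19519771 0.02      ]
(405, 183) [ 0.4959764 -0.0008628  0.02     ]
(134, 166) [0.58434163 0.29188386 0.02      ]
(478, 76) [ 0.58966032 -0.09470926  0.02      ]
(221, 240) [0.47921175 0.22251733 0.02      ]
```

Request:
jog_arm(moves=[[[0,0,0],-6.65,8],[[0,0,0],-6.65,8],[[-0.5,0.6,5],0,8],[[0,0,5],0,8],[[0,0,0],0,8],[[0,0,0],0,8]])

```text
time_s: 3.0
tcp_pos: [0.5007, 0.0942, 0.2006]
eef_rot: [-180.0, -0.1, 0.1]
contact_force: [1.0, 0.1, 0.6]
gripper_width: 0.0799
gripper_force: 0.0
```

```bash
python3 - <<'E'
from h import *
s=get_state();print(s['time_s'],s['tcp_pos'],s['eef_rot'])
p=shot('wrist');cv2.imwrite('pics/w2.png',p['pixels']);np.savez('w2.npz',W=p['W'],mtx=p['mtx'])
print(proj(p,[.54,.09,.08]))
E
```

```text
3.0 [0.50065959 0.09417481 0.20057744] [-1.79985527e+02 -1.27958150e-01  5.10518235e-02]
[324.10022272 177.9921812 ]
```

View pics/w2.png

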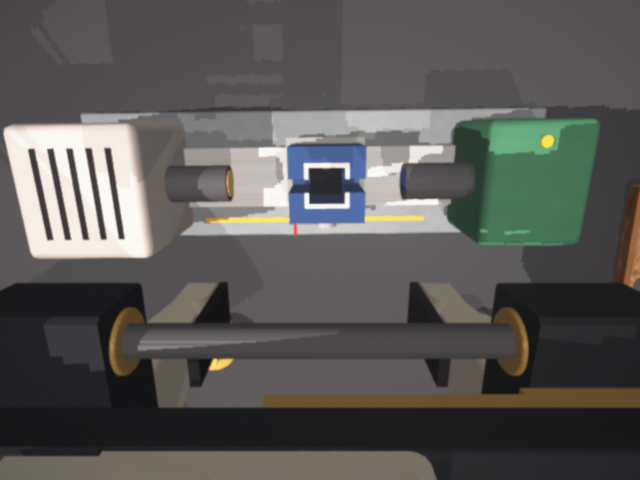

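```bash
python3 - <<'E'
from h import *
d=np.load('w2.npz');p=dict(W=d['W'],mtx=d['mtx'],pixels=cv2.imread('pics/w2.png'))
im=p['pixels'].astype(int);sub=im[155:217,293:362]
w=(sub.min(2)>140);ys,xs=np.nonzero(w);print(xs.min()+293,xs.max()+293,ys.min()+155,ys.max()+155)
for k in range(w.shape[0]):print(''.join('#' if v else ('b' if s[0]>s[2]+35 else '.') for v,s in zip(w[k],sub[k])))
a=onz(p,(xs.min()+293,ys.min()+155),.08);b=onz(p,(xs.max()+294,ys.max()+156),.08);print(a,b,(a+b)/2)
for c in[(288,145),(365,145),(365,223),(288,223)]:print(c,onz(p,c,.08))
print('mark',onz(p,(295.5,229),.02))
for a in[(82,113),(544,108),(207,220),(424,218)]:print(a,onz(p,a,.02))
E
```

```text
303 361 162 208
bbbbbbbbbbbbbbbbbbbbbbbbbbbbbbbbbbbbbbbbbbbbbbbbbbbbbbbbbbbbbbbbbbbbb
bbbbbbbbbbbbbbbbbbbbbbbbbbbbbbbbbbbbbbbbbbbbbbbbbbbbbbbbbbbbbbbbbbbbb
bbbbbbbbbbbbbbbbbbbbbbbbbbbbbbbbbbbbbbbbbbbbbbbbbbbbbbbbbbbbbbbbbbbbb
bbbbbbbbbbbbbbbbbbbbbbbbbbbbbbbbbbbbbbbbbbbbbbbbbbbbbbbbbbbbbbbbbbbbb
bbbbbbbbbbbbbbbbbbbbbbbbbbbbbbbbbbbbbbbbbbbbbbbbbbbbbbbbbbbbbbbbbbbbb
bbbbbbbbbbbbbbbbbbbbbbbbbbbbbbbbbbbbbbbbbbbbbbbbbbbbbbbbbbbbbbbbbbbbb
bbbbbbbbbbbbbbbbbbbbbbbbbbbbbbbbbbbbbbbbbbbbbbbbbbbbbbbbbbbbbbbbbbbbb
bbbbbbbbbbbbbbbbbbbbbbbbbbbbb#########........#.########bbbbbbbbbbbbb
bbbbbbbbbb###############################################bbbbbbbbbbbb
bbbbbbbbbb###############################################bbbbbbbbbbbb
bbbbbbbbbb###############################################bbbbbbbbbbbb
bbbbbbbbbb###############################################bbbbbbbbbbbb
bbbbbbbbbb###############################################bbbbbbbbbbbb
bbbbbbbbbb######...................................######bbbbbbbbbbbb
bbbbbbbbbb######....................................#####bbbbbbbbbbbb
bbbbbbbbbb######..................
[... 3073 characters left out ...]
bbbbbbbbbbbbbbbbbbbbbbbbbbbbbbbbbbbbbbbbbb
bbbbbbbbbbbbbbbbbbbbbbbbbbbbbbbbbbbbbbbbbbbbbbbbbbbbbbbbbbbbbbbbbbbbb
bbbbbbbbbbbbbbbbbbbbbbbbbbbbbbbbbbbbbbbbbbbbbbbbbbbbbbbbbbbbbbbbbbbbb
[0.55134055 0.10513334 0.08      ] [0.51725773 0.06188112 0.08      ] [0.53429914 0.08350723 0.08      ]
(288, 145) [0.56312864 0.11560883 0.08      ]
(365, 145) [0.56321808 0.061273   0.08      ]
(365, 223) [0.50663245 0.0592941  0.08      ]
(288, 223) [0.5065323  0.11674387 0.08      ]
mark [0.48635988 0.11488636 0.02      ]
(82, 113) [0.58649132 0.29242646 0.02      ]
(544, 108) [ 0.59108579 -0.09419096  0.02      ]
(207, 220) [0.49462307 0.19477869 0.02      ]
(424, 218) [ 0.49681583 -0.00124321  0.02      ]
```

The well centre is about (0.5345, 0.0885), 26 mm from the mark, which agrees with the 4–32 mm given. Rail yaw is about +0.7°. On to the cell.

Request:
jog_arm(moves=[[[-0.6,4.6,0],0,5.5],[[-0.6,4.6,0],0,5.5],[[-0.6,4.6,0],0,5.5],[[-0.6,4.6,0],0,5.5],[[-0.6,4.6,0],0,5.5],[[-0.6,4.6,0],0,5.5],[[-0.6,4.6,0],0,5.5],[[-0.6,4.6,0],0,5.5],[[-0.6,4.6,0],0,5.5],[[-0.6,4.0,0],0,5.5],[[0,0,0],0,5.5],[[0,0,0],0,5.5]])

```text
time_s: 4.55
tcp_pos: [0.4402, -0.3605, 0.1999]
eef_rot: [180.0, -0.1, -0.0]
contact_force: [0.8, 0.2, 0.7]
gripper_width: 0.0545
gripper_force: 0.0
```

```bash
python3 - <<'E'
from h import *
s=get_state();print(s['time_s'],s['tcp_pos'],s['eef_rot'])
p=shot('wrist');cv2.imwrite('pics/w3.png',p['pixels']);np.savez('w3.npz',W=p['W'],mtx=p['mtx'])
u=proj(p,[.475,-.36,.095]);print(u)
for t in['cap','cell']:
    for r in regions_of(p,t)[:5]:print(t,r['confidence'],r['pixel'],onz(p,r['pixel'],.095))
E
```

```text
4.55 [ 0.44016997 -0.36046696  0.19994138] [ 1.79956699e+02 -1.11514287e-01 -1.46627890e-02]
[317.4013122  187.36439589]
cap 0.93 [454.7, 177.3] [ 0.4819115  -0.45359343  0.095     ]
cap 0.84 [313.5, 24.3] [ 0.5754182  -0.35762152  0.095     ]
cap 0.7 [307.4, 188.0] [ 0.47455989 -0.35313141  0.095     ]
cap 0.61 [380.7, 296.3] [ 0.39373921 -0.40712063  0.095     ]
cap 0.6 [465.1, 77.1] [ 0.54533629 -0.4539939   0.095     ]
cell 0.86 [464.6, 78.3] [ 0.54462657 -0.45375029  0.095     ]
cell 0.8 [310.0, 21.8] [ 0.57679315 -0.35547792  0.095     ]
cell 0.74 [457.5, 177.3] [ 0.48191229 -0.45550246  0.095     ]
cell 0.68 [312.1, 185.0] [ 0.47662202 -0.35636737  0.095     ]
```

View pics/w3.png

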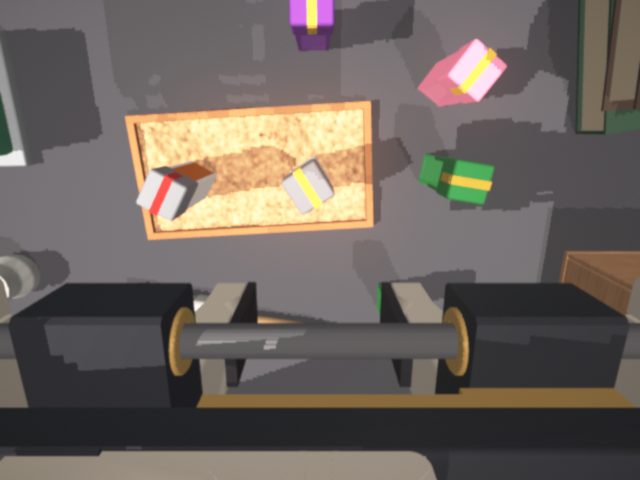

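The clear cell's grey cap with the yellow bar is at (308,187) on the tray. The red-bar amber cell is at (166,192), and the lookalikes are off the tray. I'll get the cap's centre and angle from the network mask and the bar.

```bash
cat >> h.py <<'E'
def bar(p,roi,z):
    x0,y0,x1,y1=roi;hsv=cv2.cvtColor(np.ascontiguousarray(p['pixels'][y0:y1,x0:x1]),cv2.COLOR_BGR2HSV)
    m=((hsv[...,0]>20)&(hsv[...,0]<35)&(hsv[...,1]>150)&(hsv[...,2]>120)).astype(np.uint8)
    n,l,st,_=cv2.connectedComponentsWithStats(m);m=l==1+np.argmax(st[1:,4])
    P=np.array([onz(p,(c+x0,r+y0),z)[:2] for r,c in np.argwhere(m)],np.float32)*1000
    r=cv2.minAreaRect(P);v=np.linalg.svd(P-P.mean(0),full_matrices=False)[2][0]
    return np.round(r[0],1),np.round(r[1],1),P.mean(0).round(1),np.degrees(np.arctan2(v[1],v[0])).round(1)%180
E
python3 - <<'E'
from h import *
d=np.load('w3.npz');p=dict(W=d['W'],mtx=d['mtx'],pixels=cv2.imread('pics/w3.png'))
print(bar(p,(278,155,338,218),.095))
im=p['pixels'][155:220,275:345];hsv=cv2.cvtColor(np.ascontiguousarray(im),cv2.COLOR_BGR2HSV)
m=((hsv[...,1]<70)&(hsv[...,2]>110)).astype(np.uint8);m=cv2.morphologyEx(m,3,np.ones((7,7),np.uint8));
c=max(cv2.findContours(m,0,1)[0],key=cv2.contourArea);P=np.array([onz(p,q[0]+[275,155],.095)[:2] for q in c],np.float32)*1000
print(cv2.minAreaRect(P))
E
```

```text
(array([ 487. , -346.3]), array([0.9, 3.4]), array([ 486.9, -346.3], dtype=float32), np.float32(125.7))
((473.9803161621094, -365.381103515625), (49.953311920166016, 23.414045333862305), 27.455989837646484)
```

```bash
sed -i 's/>20)&(hsv\[...,0\]<35)&(hsv\[...,1\]>150)/>24)\&(hsv[...,0]<36)\&(hsv[...,1]>140)/' h.py; python3 - <<'E'
from h import *
d=np.load('w3.npz');p=dict(W=d['W'],mtx=d['mtx'],pixels=cv2.imread('pics/w3.png'))
hsv=cv2.cvtColor(p['pixels'],cv2.COLOR_BGR2HSV);print(hsv[180,303],hsv[187,308],hsv[196,314],hsv[187,345],hsv[190,292],hsv[183,325])
try:print(bar(p,(284,158,332,216),.095))
except Exception as e:print(e)
E
```

```text
[ 30 136 255] [ 30 136 255] [ 30 136 255] [ 25  71 255] [  6  11 235] [  5  12 227]
(array([ 485.3, -346.8]), array([3.3, 4.1]), array([ 485.8, -346.9], dtype=float32), np.float32(85.6))
```

```bash
sed -i 's/>24)&(hsv\[...,0\]<36)&(hsv\[...,1\]>140)/>27)\&(hsv[...,0]<34)\&(hsv[...,1]>105)/' h.py; python3 - <<'E'
from h import *
d=np.load('w3.npz');p=dict(W=d['W'],mtx=d['mtx'],pixels=cv2.imread('pics/w3.png'))
print(bar(p,(284,158,332,216),.095))
E
```

```text
(array([ 474. , -353.3]), array([28.4,  5.6]), array([ 474. , -353.3], dtype=float32), np.float32(32.399994))
```

Request:
jog_arm(moves=[[[1.7,-0.36,0],0,5.5],[[1.7,-0.36,0],0,5.5],[[0,0,0.4],9.6,5.5],[[0,0,0.5],9.6,5.5],[[0,0,0.5],9.6,5.5],[[0,0,0.5],9.6,5.5],[[0,0,0.5],9.6,5.5],[[0,0,0.5],9.6,5.5],[[0,0,2],0,5.5],[[0,0,1],0,5.5],[[0,0,0],0,5.5],[[0,0,0],0,5.5]])

```text
time_s: 6.2
tcp_pos: [0.4742, -0.3531, 0.1401]
eef_rot: [-180.0, -0.0, -57.5]
contact_force: [-0.2, 0.0, 0.0]
gripper_width: 0.0547
gripper_force: 0.0
```

```bash
python3 - <<'E'
from h import *
s=get_state();print(s['time_s'],s['tcp_pos'],s['eef_rot'])
p=shot('wrist');cv2.imwrite('pics/w4.png',p['pixels'])
u=proj(p,[.474,-.3533,.095]);print(u)
try:
  i=u.astype(int);print(bar(p,(i[0]-50,max(0,i[1]-60),i[0]+50,min(480,i[1]+60)),.095))
except Exception as e:print(e)
E
```

```text
6.2 [ 0.4742022  -0.35312452  0.14006441] [-1.79990635e+02 -3.60439397e-02 -5.75487119e+01]
[317.54722443 265.42475938]
(array([ 474.1, -352.4]), array([28.7,  5.4]), array([ 474.1, -352.3], dtype=float32), np.float32(31.899994))
```

Request:
jog_arm(newtons=30, moves=[[[0,0,2.5],0,5.5],[[0,0,2.5],0,5.5],[[0,0,2.4],0,5.5],[[0,0,0],0,5.5],[[0,0,0],0,2],[[0,0,0],0,2],[[0,0,0],0,2],[[0,0,0],0,2],[[0,0,0],0,2],[[0,0,0],0,2]])

```text
time_s: 7.5
tcp_pos: [0.4741, -0.3533, 0.0663]
eef_rot: [-180.0, -0.1, -57.6]
contact_force: [-0.5, 0.7, 4.9]
gripper_width: 0.0279
gripper_force: 30.0
```

Request:
jog_arm(moves=[[[0,0,-0.5],0,2],[[0,0,-2],0,2],[[0,0,-4],0,2],[[0,0,-5],0,2],[[0,0,-2.5],0,2],[[0,0,0],0,2],[[0,0,0],0,2]])

```text
time_s: 8.38
tcp_pos: [0.4729, -0.3526, 0.2045]
eef_rot: [180.0, 0.1, -57.6]
contact_force: [-0.0, 0.2, -1.4]
gripper_width: 0.0277
gripper_force: 30.0
```

```bash
python3 - <<'E'
from h import *
s=get_state();print(s['time_s'],s['tcp_pos'],s['eef_rot'],s['contact_force'],s['moment'],s['gripper_width'])
p=shot('scene');u=proj(p,[.474,-.353,.2]).astype(int);print(u)
w=shot('wrist');a=cv2.resize(p['pixels'][u[1]-50:u[1]+70,u[0]-60:u[0]+60],(400,400),interpolation=2)
b=cv2.resize(w['pixels'][150:450,170:470],(400,400));cv2.imwrite('pics/c5.png',np.hstack([a,b]))
E
```

```text
8.375 [ 0.47286589 -0.35256758  0.20445425] [ 1.79968946e+02  9.59057571e-02 -5.76019570e+01] [-0.03694764  0.18930519 -1.39744239] [ 0.0209427  -0.0013403   0.02250391] 0.027717347729139356
[188 157]
```

View pics/c5.png

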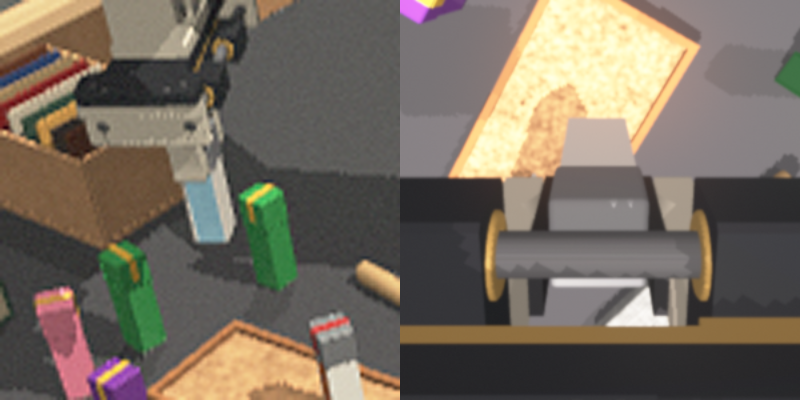

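Held upright, with the clear face visible. Rotate by -58.3° and carry it to above the well.

Request:
jog_arm(moves=[[[0,0,0],-9.7,2],[[0,0,0],-9.7,2],[[0,0,0],-9.7,2],[[0,0,0],-9.7,2],[[0,0,0],-9.7,2],[[0,0,0],-9.8,2],[[0.75,-4.9,0],0,2],[[0.75,-4.9,0],0,2],[[0.75,-4.9,0],0,2],[[0.75,-4.9,0],0,2],[[0.75,-4.9,0],0,2],[[0.75,-4.9,0],0,2]])

```text
time_s: 9.98
tcp_pos: [0.5144, -0.057, 0.2046]
eef_rot: [180.0, 0.1, 0.7]
contact_force: [0.5, 0.3, -1.5]
gripper_width: 0.0277
gripper_force: 30.0
```

Request:
jog_arm(moves=[[[0.75,-4.9,0],0,2],[[0.75,-4.9,0],0,2],[[0.75,-4.9,0],0,2],[[0,0,0],0,2],[[0,0,2.5],0,2],[[0,0,1.5],0,2],[[0,0,0],0,2],[[0,0,0],0,2]])

```text
time_s: 10.98
tcp_pos: [0.5359, 0.0885, 0.166]
eef_rot: [180.0, -0.0, 0.7]
contact_force: [0.7, -0.4, -1.5]
gripper_width: 0.028
gripper_force: 30.0
```

```bash
python3 - <<'E'
from h import *
s=get_state();print(s['time_s'],s['tcp_pos'],s['eef_rot'],s['contact_force'],s['gripper_width'])
w=shot('wrist');p=shot('scene')
u=proj(p,[.535,.089,.1]).astype(int)
a=cv2.resize(p['pixels'][u[1]-60:u[1]+60,u[0]-60:u[0]+60],(400,400),interpolation=2)
v=proj(w,[.535,.089,.08]);print(v)
b=cv2.resize(w['pixels'][150:450,170:470],(400,400));cv2.imwrite('pics/c6.png',np.hstack([a,b]))
E
```

```text
10.975 [0.53592875 0.0884556  0.16601056] [ 1.79991886e+02 -2.51898231e-02  6.97859955e-01] [ 0.67912387 -0.37438935 -1.51918471] 0.02801717834399457
[317.32104603 245.04231463]
```

View pics/c6.png

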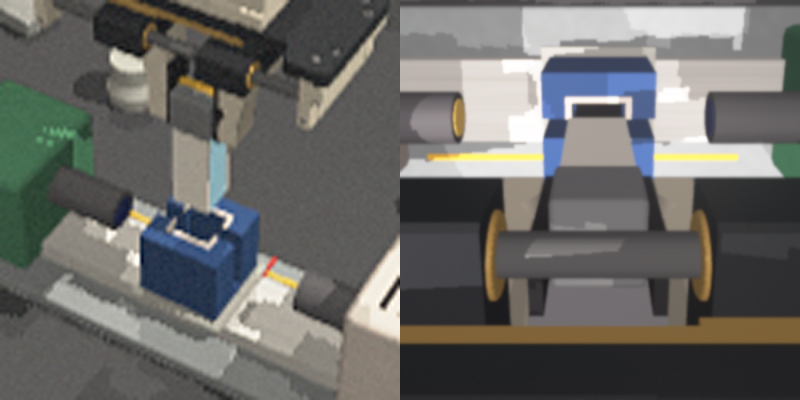

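Wrist view: the cell is lined up with the frame. Go down to the rim, then in small steps while watching the force.

Request:
jog_arm(moves=[[[-0.06,-0.03,1],0,2],[[0,0,0.9],0,2],[[0,0,0.2],0,2],[[0,0,0.2],0,2],[[0,0,0.2],0,2],[[0,0,0],0,2],[[0,0,0],0,2]])

```text
time_s: 11.95
tcp_pos: [0.535, 0.0891, 0.1407]
eef_rot: [-180.0, -0.0, 0.7]
contact_force: [0.4, 0.2, -0.7]
gripper_width: 0.0275
gripper_force: 30.0
```

Request:
jog_arm(moves=[[[0,0,0.15],0,2],[[0,0,0.15],0,2],[[0,0,0],0,2]])

```text
time_s: 12.32
tcp_pos: [0.5349, 0.0889, 0.1375]
eef_rot: [180.0, 0.0, 0.7]
contact_force: [-0.2, -1.8, -1.5]
gripper_width: 0.0279
gripper_force: 30.0
```

Request:
jog_arm(moves=[[[0,0,0.15],0,2],[[0,0,0.15],0,2],[[0,0,0],0,2],[[0,0,0],0,2]])

```text
time_s: 12.82
tcp_pos: [0.5348, 0.0888, 0.1344]
eef_rot: [180.0, 0.0, 0.7]
contact_force: [-0.2, -2.7, -1.8]
gripper_width: 0.0279
gripper_force: 30.0
```

Request:
jog_arm(moves=[[[0,0.06,0],0,2],[[0,0,0],0,2],[[0,0,0],0,2]])

```text
time_s: 13.2
tcp_pos: [0.5348, 0.0886, 0.1345]
eef_rot: [-180.0, 0.0, 0.7]
contact_force: [0.3, -1.1, -2.0]
gripper_width: 0.0279
gripper_force: 30.0
```

Request:
jog_arm(moves=[[[0,0.04,0.3],0,2],[[0,0,0.3],0,2],[[0,0,0.3],0,2],[[0,0,0.2],0,2],[[0,0,0],0,2]])

```text
time_s: 13.82
tcp_pos: [0.5349, 0.088, 0.1233]
eef_rot: [180.0, 0.0, 0.7]
contact_force: [-0.6, 0.6, -1.1]
gripper_width: 0.0277
gripper_force: 30.0
```

Request:
jog_arm(moves=[[[0,0,0.15],0,2],[[0,0,0.15],0,2],[[0,0,0.15],0,2],[[0,0,0],0,2]])

```text
time_s: 14.32
tcp_pos: [0.5352, 0.0881, 0.1195]
eef_rot: [-180.0, -0.0, 0.7]
contact_force: [-1.1, 0.8, 4.8]
gripper_width: 0.0283
gripper_force: 30.0
```

Request:
jog_arm(moves=[[[0,0,0.15],0,2],[[0,0,0.15],0,2],[[0,0,0],0,2]])

```text
time_s: 14.7
tcp_pos: [0.5344, 0.0879, 0.1156]
eef_rot: [180.0, 0.1, 0.7]
contact_force: [-2.4, 0.4, -0.1]
gripper_width: 0.0279
gripper_force: 30.0
```

Past the ball. Keep going down.

Request:
jog_arm(moves=[[[-0.03,0,0.3],0,2],[[0,0,0.3],0,2],[[0,0,0.3],0,2],[[0,0,0.3],0,2],[[0,0,0.2],0,2],[[0,0,0],0,2]])

```text
time_s: 15.45
tcp_pos: [0.5343, 0.088, 0.1016]
eef_rot: [180.0, 0.0, 0.7]
contact_force: [-1.5, -0.8, -3.0]
gripper_width: 0.0279
gripper_force: 30.0
```

Request:
jog_arm(moves=[[[0,0,0.15],0,2],[[0,0,0.15],0,2],[[0,0,0],0,2]])

```text
time_s: 15.82
tcp_pos: [0.5345, 0.088, 0.0989]
eef_rot: [180.0, 0.0, 0.7]
contact_force: [-2.5, 0.8, 0.1]
gripper_width: 0.028
gripper_force: 30.0
```

Request:
jog_arm(moves=[[[0,0,0.1],0,2],[[0,0,0.1],0,2],[[0,0,0],0,2],[[0,0,0],0,2]])

```text
time_s: 16.32
tcp_pos: [0.5346, 0.0881, 0.097]
eef_rot: [180.0, 0.0, 0.7]
contact_force: [-3.5, -0.1, 0.3]
gripper_width: 0.0281
gripper_force: 30.0
```

Request:
jog_arm(moves=[[[0,0,0.1],0,2],[[0,0,0],0,2],[[0,0,0],0,2]])

```text
time_s: 16.7
tcp_pos: [0.5346, 0.0881, 0.096]
eef_rot: [-180.0, 0.0, 0.7]
contact_force: [-3.6, -0.1, 0.2]
gripper_width: 0.0281
gripper_force: 30.0
```

Request:
jog_arm(moves=[[[0,0,0.1],0,2],[[0,0,0],0,2],[[0,0,0],0,2]])

```text
time_s: 17.08
tcp_pos: [0.5347, 0.0881, 0.0951]
eef_rot: [180.0, -0.0, 0.7]
contact_force: [-2.0, 0.7, 1.1]
gripper_width: 0.0276
gripper_force: 30.0
```

Request:
jog_arm(moves=[[[0,0,0.1],0,2],[[0,0,0],0,2],[[0,0,0],0,2]])

```text
time_s: 17.45
tcp_pos: [0.5348, 0.0881, 0.0943]
eef_rot: [-180.0, -0.0, 0.7]
contact_force: [-3.8, 0.7, 3.7]
gripper_width: 0.0279
gripper_force: 30.0
```

Request:
jog_arm(moves=[[[0,0,0.1],0,2],[[0,0,0],0,2],[[0,0,0],0,2],[[0,0,0],0,2]])

```text
time_s: 17.95
tcp_pos: [0.5349, 0.0881, 0.0935]
eef_rot: [-180.0, -0.0, 0.7]
contact_force: [-4.4, -0.6, 7.3]
gripper_width: 0.0277
gripper_force: 30.0
```

The force rises at about 4 N/mm from TCP z 0.095, so the cell is seated on the floor of the sprung block. Release, then retreat.

Request:
jog_arm(moves=[[[0,0,0],0,5],[[0,0,0],0,5],[[0,0,0],0,5],[[0,0,0],0,5],[[0,0,0],0,5]])

```text
time_s: 18.58
tcp_pos: [0.5347, 0.088, 0.093]
eef_rot: [180.0, -0.0, 0.7]
contact_force: [-0.3, -0.6, 0.5]
gripper_width: 0.0503
gripper_force: 0.0
```

Request:
jog_arm(moves=[[[0,0,-0.5],0,5],[[0,0,-2],0,5],[[0,0,-4],0,5],[[0,0,-4],0,5],[[-2,0,-2],0,5],[[-2,0,0],0,5],[[0,0,0],0,5],[[0,0,0],0,5]])

```text
time_s: 19.58
tcp_pos: [0.495, 0.0876, 0.2183]
eef_rot: [-180.0, -0.0, 0.7]
contact_force: [0.8, -0.0, -0.2]
gripper_width: 0.05
gripper_force: 0.0
```

```bash
python3 - <<'E'
from h import *
s=get_state();print(s['time_s'],s['tcp_pos'],s['contact_force'])
w=shot('wrist');p=shot('scene')
u=proj(p,[.535,.089,.1]).astype(int);v=proj(w,[.535,.088,.125]);i=v.astype(int);print(v)
try:print(bar(w,(i[0]-60,i[1]-60,i[0]+60,i[1]+45),.125))
except Exception as e:print(e)
a=cv2.resize(p['pixels'][u[1]-60:u[1]+60,u[0]-60:u[0]+60],(400,400),interpolation=2)
b=cv2.resize(w['pixels'][max(0,i[1]-100):,][:200,i[0]-100:i[0]+100],(400,400));cv2.imwrite('pics/c7.png',np.hstack([a,b]))
E
```

```text
19.575 [0.49503759 0.08764058 0.21834713] [ 0.79757808 -0.04216892 -0.23630502]
[318.47302292 181.95665771]
(array([533.6,  95.2]), array([ 3.9, 12.5]), array([533. ,  95.1], dtype=float32), np.float32(93.6))
```

View pics/c7.png

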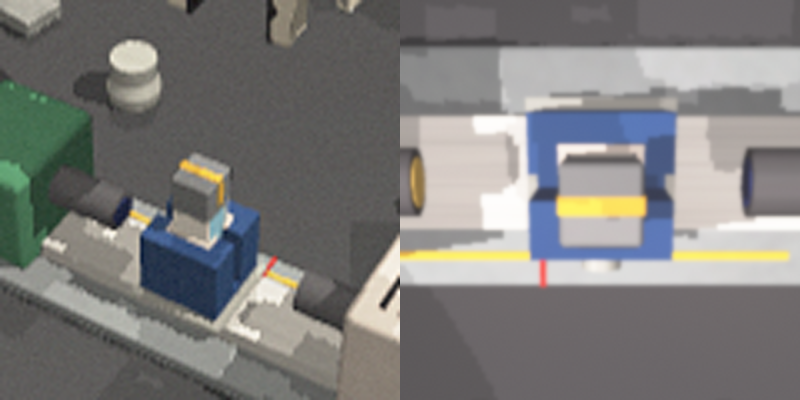

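The cell stands upright in the well with its bar along the light path. I'll check its height by triangulating the bar centre.

```bash
python3 - <<'E'
from h import *
from scipy.optimize import least_squares
w=shot('wrist');p=shot('scene');t=shot('top')
def cen(q,X):
    i=proj(q,X).astype(int);r=32 if q is w else 14
    h=cv2.cvtColor(np.ascontiguousarray(q['pixels'][i[1]-r:i[1]+r,i[0]-r:i[0]+r]),cv2.COLOR_BGR2HSV)
    m=((h[...,0]>20)&(h[...,0]<36)&(h[...,1]>100)&(h[...,2]>120)).astype(np.uint8)
    n,l,st,c=cv2.connectedComponentsWithStats(m);k=1+np.argmax(st[1:,4]);print(st[k],c[k]+i-r);return c[k]+i-r
U=[(q,cen(q,[.535,.088,.125])) for q in(w,p,t)]
for S in(U,U[:2]):
    r=least_squares(lambda X:np.concatenate([proj(q,X)-u for q,u in S]),[.535,.088,.12]);print(r.x,r.fun.round(1))
for z in(.125,.130):print([proj(q,[r.x[0],r.x[1],z]).round(1) for q in(w,p,t)])
E
```

```text
[ 10  30  44   9 391] [317.66496164 183.98976982]
[ 9 12 12  6 23] [332.43478261 261.56521739]Traceback (most recent call last):
  File "<stdin>", line 9, in <module>
  File "<stdin>", line 8, in cen
    return _wrapfunc(a, 'argmax', axis=axis, out=out, **kwds)
    return bound(*args, **kwds)
ValueError: attempt to get argmax of an empty sequence
```

The bar spans 44 px in the wrist view, giving a cap top at about 0.127 m (0.125 m expected when home). The floor-contact force ramp agrees, so I'm handing in.

```bash
python3 -c "
from h import *
print(close_job())"
```

```text
the job is handed in; nothing more can be done
None
```

I pressed the clear blue cell home in the well with about 9 N at most, clear faces to the lamp and detector, released it and handed the job in at about 20 s. The hand-in returned no verdict; the contact force and the bar's size in the wrist picture both agree with the cell being fully down.

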